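Put the tall battery pack on charge

TASK

Plug the taller of the two battery packs into the sloping socket of the charging station: plug downwards, pushed fully home so that its shoulder sits flat on the sloping face, then let go of it. Either way round is fine. Leave the shorter pack standing where it is.

Things in the scene. Friction and masses are not known exactly. Their poses are not given: they have to be found in the camera images.
- tall_pack_center (a point): Centre (half-way up) of the tall battery pack: black, 110 mm high, 0.4 kg, loose, standing on its plug on the bench. z up, x its long side, y its narrow side. Lower 40 mm: plug, 56 (x) by 36 mm (y), last 7 mm 2 mm slimmer all round. Above: head, 72 (x) by 50 (y) by 70 mm high, to be gripped across its 50 mm; its overhanging underside, 15 mm below this point, is the shoulder. Half-turn symmetric.
- short_pack_center (a point): Centre (half-way up, 37 mm above its foot) of the short battery pack: same plug and same head outline, but its head is only 34 mm high, 74 mm in all. Stands on its plug on the bench. To be left alone.
- charger: Charging station: a grey wedge-shaped housing fixed to the bench, 155 mm deep, 108 mm wide. Its flat upper face slopes 30 degrees from level, from 99 mm high at the back down to 30 mm at the front. Origin on the bench under the socket mouth; x to its back, y across it, z up.
- socket: Socket in the charger's sloping face. Origin: centre of its mouth, on the face, 75 mm above the bench. z straight out, square to the face, 30 degrees from vertical, leaning to the charger's front; x up the slope; y level. Hole 60 (x) by 40 mm (y), 42 mm deep, 2 mm play each side of the plug. Fully home the tall pack's centre is 15 mm out along z. No catch or spring: the plug slides freely, stays by weight.

How it is judged:
By the outcome, as a careful person would: the job done as asked, in the order asked, and still so for the second after the job is handed in, with the robot touching nothing.
It also fails if it takes over 35 s, if anything falls off the work surface, if the arm or the gripper's body presses on something with over 40 N, if the wrist force passes 120 N, or if a joint passes its speed limit or range.

ROBOT

A 6-joint arm with a two-finger parallel gripper is mounted at the origin on a cart in front of the work surface, level with it; the furniture and walls round the work are solid. World frame = base frame: x ahead of the robot, y to its left, z up, the work surface at z = 0. Lengths are in mm, angles in rad, forces in N, time in s.
With the tool pointing down it reaches from about 300 to 775 mm from the base axis. Payload 14.6 kg.
Tool frame: the origin (TCP) lies at the very end of the fingers, on their centre line; the grasp point (between the pads) lies 19 mm behind it; z points along the fingers, y is the line along which they close (so a half turn about z gives the same grasp; the last joint's range is limited). The gripper opens to 94 mm and grips with 3 to 60 N. Pads are 16 mm wide; open, the fingers measure 119 mm over their backs; the gripper's body (75 mm by 177 mm) begins 78 mm behind the grasp point.
Start: joints at [-0.067, 0.3, 1.521, -0, 1.321, -0.067], TCP at [549.99, -0.002, 205.446] pointing down, gripper open.
Joint ranges: [-3.03, 3.03], [-0.79, 2.21], [0.23, 2.52], [-1.04, 4.18], [0, 3.07], [-2.55, 2.55]. Speed limits (rad/s): [2.22, 2.22, 2.57, 3.14, 3.14, 3.14].

INTERFACE

Orientations are given as [roll, pitch, yaw] about the fixed x, y, z axes, in that order (R = Rz(yaw) Ry(pitch) Rx(roll)).
In Python, from cell import manip gives the robot as it stands.
- The arm moves only by the tool servo_tool, never from a script. Its argument "motion" is a list that holds one entry, the list of rows, each a list of 7 numbers: the shift along the world's x, y, z as a fraction of full scale, then the turn, a rotation vector about the world's x, y, z as a fraction of full scale, then the closure, from 0 (fully open) to 1 (shut). In form: [[[x, y, z, rx, ry, rz, gripper], ...]]. A call has 1 to 10 rows; each row is the pose to reach, as a shift and turn from the pose commanded when the call began, turning the shorter way round; what a row does not reach only later rows make up. Full scale, the value 1, is 0.5 m for a shift and pi rad for a turn. A row lasts 1/10 s, in which the tool goes at most 50 mm and 8.59 degrees, less where a joint would pass 70% of its speed; a pose out of reach is approached as far as the arm can. A call with a number of a shift or a turn outside -1 to 1 is refused whole. A call with a gripper value outside its range is refused whole. The fingers move at their own pace and stop on an object; "newtons" is the grip in N (left out, the last holds). Time passes only in rows, so rows that repeat a pose let the fingers close. It gives the time, the measured TCP pose, the force, the opening and the grip force at its end, in the units of the state.
- manip.read_state(): the state, without advancing time (a new reading comes with each control period).
- manip.camera(name): name is "scene" or "side" or "wrist"; returns a dict with "frame" (420x560x3 uint8, red, green, blue), "range_z" (420x560 float32, mm along the optical axis (not along the pixel's ray), 0 where there is no reading), "vfov" (degrees; the focal length in pixels is half the picture's height over the tangent of half this angle, whatever the lens; pixels are square), "cx", "cy" (the principal point, pixels), "cam_to_world" (4x4, takes a point from camera to world coordinates). Camera axes: x right, y down, z forward; pixel columns grow to the right and rows downward; lengths in mm; the calibration is good to about 2 mm. A picture is of the moment at which its call begins.
- manip.sign_off(): hands the job in; it is judged then, once.
The state is a dict: "clock": time; "joints": joint angles; "qd": joint speeds; "effort": joint torques, N m; "eef_pos": TCP position; "eef_rot": TCP orientation; "wrist_force": force on the tool from outside, world axes, zero at the start; "moment": the same for the moment, N m; "finger_gap": finger opening in mm; "finger_force": force on a finger pad.
Only numpy, scipy, OpenCV 4.12 (cv2) and the standard library are available. Lean on these libraries where they do the work, as an engineer would, in place of code of your own. Each camera call takes 0.05 s, during which the arm holds its last target. There are 200 camera calls.

## Working session

There is one attempt and no reset: what is moved stays moved. The work goes in short steps, Python scripts to look and compute and a tool call to move; the robot and the scene stay as the last step left them, time stands still between calls to the robot, and variables do not carry over. Pictures are saved under pics/ and viewed, at most 10 in all, crops included, and the job is handed in when it is done.

Besides the shell and the picture viewer there is one more tool, called after "Call:" by a JSON object that holds its "method" and its "body". servo_tool: Moves the arm, as the interface text tells. Its arguments: {"type":"object","properties":{"motion":{"type":"array"},"newtons":{"type":"number"}},"required":["motion"]}

```bash
mkdir -p pics; cat > h.py <<'E'
import numpy as np, cv2
from cell import manip
def grab(n,save=None):
    c=manip.camera(n); 
    if save: cv2.imwrite('pics/'+save,c['frame'][:,:,::-1])
    return c
def cloud(c):
    h,w=c['range_z'].shape; f=h/2/np.tan(np.radians(c['vfov'])/2)
    v,u=np.mgrid[:h,:w]; z=c['range_z']
    P=np.stack([(u-c['cx'])/f*z,(v-c['cy'])/f*z,z],-1)
    T=np.array(c['cam_to_world']); return P@T[:3,:3].T+T[:3,3]
E
python3 - <<'E'
from h import *
ims=[]
for n in ['scene','side']:
    c=grab(n); P=cloud(c); np.savez('/tmp/'+n,P=P,f=c['frame'],z=c['range_z']); ims.append(c['frame'])
    print(n,np.array(c['cam_to_world'])[:3].round(2).tolist(),c['vfov'])
cv2.imwrite('pics/a.png',cv2.resize(np.vstack(ims)[:,:,::-1],(400,600)))
cv2.imwrite('pics/a.png',cv2.resize(np.hstack(ims)[:,:,::-1],(800,300)))
print(manip.read_state())
E
```

```text
scene [[0.68, -0.5, 0.53, 44.17], [-0.73, -0.47, 0.5, -645.69], [0.0, -0.73, -0.69, 651.4]] 57.62341834297222
side [[0.81, -0.28, 0.51, 103.32], [-0.58, -0.42, 0.69, -820.36], [0.02, -0.86, -0.51, 500.22]] 53.44061393319607
{'clock': 0.1, 'joints': array([-6.66177348e-02,  3.00384759e-01,  1.52147697e+00, -2.06589975e-05,
        1.32068555e+00, -6.66297186e-02]), 'qd': array([ 0.0011291 , -0.00226953, -0.0008738 ,  0.00267653,  0.00011452,
       -0.00086204]), 'effort': array([ 1.84928511e-03, -5.32644153e+01, -3.53284299e+01,  7.10431044e-02,
        2.34944851e-02, -7.30603051e-05]), 'eef_pos': array([ 5.49785552e+02, -3.80945973e-03,  2.04977729e+02]), 'eef_rot': array([-3.14063881e+00, -4.35927467e-05,  1.57081341e+00]), 'wrist_force': array([ 0.87977207, -0.91292388, -0.24504324]), 'moment': array([-0.02312075, -0.01353737,  0.01603297]), 'finger_force': 0.0, 'finger_gap': 93.86352250534223}
```

View pics/a.png

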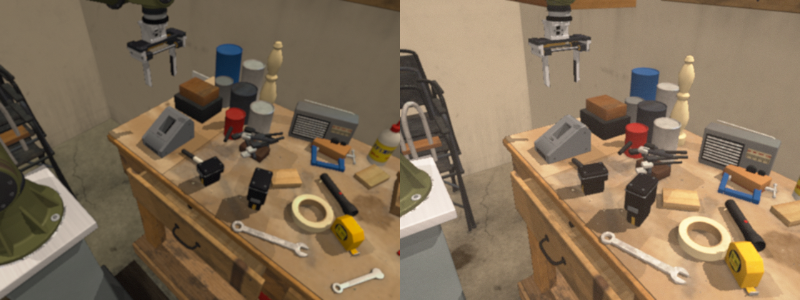

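The left half is the scene view: charger near (170,130), short pack (208,170), tall pack (260,190). The right half is the side view: charger (563,138), short (592,175), tall (640,200).

```bash
python3 - <<'E'
from h import *
for n,off in [('scene',0),('side',400)]:
    d=np.load(f'/tmp/{n}.npz');P=d['P'];f=d['f'].astype(int)
    def win(x0,y0,x1,y1):
        s=np.s_[int(y0*1.4):int(y1*1.4),int((x0-off)*1.4):int((x1-off)*1.4)]
        return P[s].reshape(-1,3),f[s].reshape(-1,3)
    W={'scene':dict(short=(190,150,230,190),tall=(240,160,280,215),ch=(138,100,200,160)),'side':dict(short=(570,150,612,198),tall=(620,165,662,230),ch=(530,110,598,165))}[n]
    for k in ['short','tall']:
        p,q=win(*W[k]); m=(q.max(1)<75)&(p[:,2]>8); p=p[m]
        z=np.percentile(p[:,2],[2,50,98]); print(n,k,len(p),z.round(1))
        t=p[p[:,2]>z[2]-5]; r=cv2.minAreaRect(t[:,:2].astype(np.float32)); print(' top',len(t),r)
    p,q=win(*W['ch']); p=p[(p[:,2]>25)&(p[:,2]<103)]
    best=(0,)
    rng=np.random.default_rng(0)
    for _ in range(1500):
        a=p[rng.choice(len(p),3)]; nn=np.cross(a[1]-a[0],a[2]-a[0]); L=np.linalg.norm(nn)
        if L<50: continue
        nn/=L; nn*=np.sign(nn[2])
        if abs(nn[2]-.866)>.04: continue
        m=abs((p-a[0])@nn)<2
        if m.sum()>best[0]: best=(m.sum(),m,nn)
    t=p[best[1]]; c0=t.mean(0); nn=np.linalg.svd(t-c0)[2][2] if 0 else np.linalg.svd(t-c0,full_matrices=False)[2][2]; nn*=np.sign(nn[2])
    print(n,'face',len(t),nn,c0,np.degrees(np.arctan2(-nn[1],-nn[0])))
    yb=np.array([-nn[1],nn[0],0]);xb=np.array([-nn[0],-nn[1],0]);xb/=np.linalg.norm(xb);yb=np.array([-xb[1],xb[0],0]);xs=np.cross(yb,nn)
    uv=np.c_[t@xs,t@yb]; r=cv2.minAreaRect(uv.astype(np.float32));print(r)
    lo,hi=np.percentile(uv,[.5,99.5],axis=0); print('range',hi-lo, 'yb mid',(hi+lo)[1]/2)
    # point on face with z=75
    x75=(75-c0[2])/xs[2]; pt=c0+xs*x75; pt+=yb*((hi+lo)[1]/2-pt@yb); print('socket origin est',pt,'ztop',np.percentile(t[:,2],[.5,99.5]))
    # hole raster
    g=np.zeros((90,70),np.uint8); ij=((uv-lo)/2).astype(int)
    # points below the plane inside
cv=np.load('/tmp/side.npz')['f'][130:250,170:400,::-1]; cs=np.load('/tmp/scene.npz')['f'][130:310,180:400,::-1]
cv2.imwrite('pics/b.png',np.hstack([cv2.resize(cs,(400,327)),cv2.resize(cv,(400,327))]))
E
```

```text
scene short 1079 [ 9.9 69.4 74.8]
 top 530 ((260.238037109375, -441.0860900878906), (590.0857543945312, 77.4318618774414), 35.96390914916992)
scene tall 1394 [ 12.4 105.7 110.7]
 top 697 ((283.0977783203125, -526.7654418945312), (531.6573486328125, 47.540889739990234), 21.352487564086914)
scene face 1400 [-0.5027588   0.01002982  0.86436855] [488.15361523 -58.33245797  61.24811241] -1.1428743234007153
((459.951416015625, -46.05617904663086), (110.11954498291016, 142.96908569335938), 89.8309097290039)
range [139.41096325 107.92532377] yb mid -46.15204226638212
socket origin est [511.8356688  -56.37212462  75.        ] ztop [28.43637255 98.62878647]
side short 1276 [11.1 60.2 76.1]
 top 507 ((308.806884765625, -553.552001953125), (669.5480346679688, 73.07388305664062), 58.62651062011719)
side tall 2155 [ 14.   88.6 112. ]
 top 732 ((304.90301513671875, -608.244873046875), (581.832275390625, 63.04966735839844), 40.27388000488281)
side face 1376 [-0.50360568  0.00847209  0.86389209] [488.79444861 -59.50541064  63.70948363] -0.9637886753052757
((460.8759765625, -48.733482360839844), (112.2846908569336, 142.4761505126953), 88.51700592041016)
range [139.05329676 108.51326151] yb mid -48.316497752916504
socket origin est [508.20664304 -56.87282979  75.        ] ztop [ 30.61509647 100.69545105]
```

View pics/b.png

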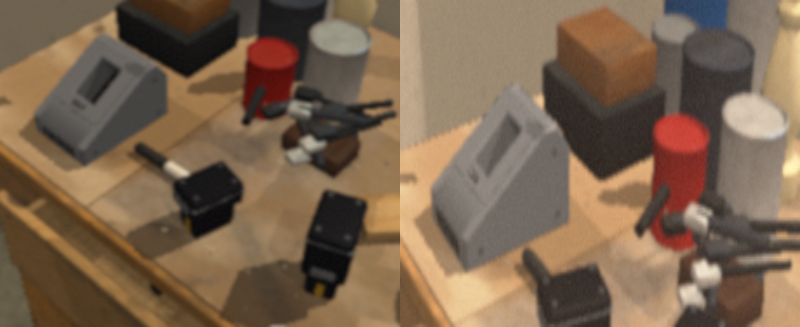

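Left crop: charger with its slot at about (98,80), the short pack at (208,195) and the tall pack at (335,235). The slot's long side runs up the slope. Zero-depth pixels spoiled the pack fits, so I'll filter them and refit.

```bash
python3 - <<'E'
from h import *
for n,off in [('scene',0),('side',400)]:
    d=np.load(f'/tmp/{n}.npz');P=d['P'];f=d['f'].astype(int);Z=d['z']
    W={'scene':dict(short=(195,152,230,190),tall=(240,160,280,215)),'side':dict(short=(570,150,612,198),tall=(620,165,662,230))}[n]
    for k in W:
        x0,y0,x1,y1=W[k]
        s=np.s_[int(y0*1.4):int(y1*1.4),int((x0-off)*1.4):int((x1-off)*1.4)]
        p=P[s].reshape(-1,3);q=f[s].reshape(-1,3);zz=Z[s].ravel()
        H=dict(short=74,tall=110)[k]
        t=p[(zz>0)&(q.max(1)<90)&(abs(p[:,2]-H)<5)]
        med=np.median(t,0); t=t[np.linalg.norm((t-med)[:,:2],axis=1)<50]
        r=cv2.minAreaRect(t[:,:2].astype(np.float32)); print(n,k,len(t),np.median(t[:,2]),r,t.mean(0))
        c,v=np.linalg.eigh(np.cov(t[:,:2].T)); print('  pca',np.sqrt(c*12),np.degrees(np.arctan2(v[1,1],v[0,1])))
E
```

```text
scene short 546 72.61895088078677 ((470.41839599609375, -289.9922790527344), (49.30817794799805, 71.93705749511719), 76.15503692626953) [ 468.29229644 -290.9520236    72.52989551]
  pca [47.67097414 69.47245625] 164.02621816991257
scene tall 723 108.79487389403448 ((499.1044006347656, -442.197265625), (72.92054748535156, 47.78092956542969), 20.47621726989746) [ 496.75907819 -443.31837417  108.69884719]
  pca [47.30978428 69.26415754] -160.19549815861455
side short 596 74.50238287994398 ((469.19683837890625, -289.69696044921875), (49.788021087646484, 69.55010986328125), 74.76011657714844) [ 466.61237043 -293.57664938   74.06289744]
  pca [47.88091685 69.44947041] 160.67739248421051
side tall 826 110.60115265762968 ((499.46246337890625, -443.4409484863281), (71.27433776855469, 46.975624084472656), 20.75879669189453) [ 495.82896115 -446.55727548  110.14097643]
  pca [46.93397979 70.57002492] -162.37587134965986
```

Call:
{"method": "servo_tool", "body": {"motion": [[[-0.102,-0.886,-0.03,0,0,-0.386,0],[-0.102,-0.886,-0.03,0,0,-0.386,0],[-0.102,-0.886,-0.03,0,0,-0.386,0],[-0.102,-0.886,-0.03,0,0,-0.386,0],[-0.102,-0.886,-0.03,0,0,-0.386,0],[-0.102,-0.886,-0.03,0,0,-0.386,0],[-0.102,-0.886,-0.03,0,0,-0.386,0],[-0.102,-0.886,-0.03,0,0,-0.386,0],[-0.102,-0.886,-0.03,0,0,-0.386,0],[-0.102,-0.886,-0.03,0,0,-0.386,0]]]}}

```text
clock: 1.1
eef_pos: [496.8, -447.5, 188.6]
eef_rot: [-3.14, 0.001, 0.353]
wrist_force: [-1.4, 1.3, -0.6]
finger_gap: 93.8
finger_force: 0.0
```

Call:
{"method": "servo_tool", "body": {"motion": [[[0,0,0,0,0,0,0],[0,0,0,0,0,0,0],[0,0,0,0,0,0,0]]]}}

```text
clock: 1.4
eef_pos: [499.6, -441.8, 190.8]
eef_rot: [3.141, -0.0, 0.36]
wrist_force: [0.7, 0.2, 0.1]
finger_gap: 93.7
finger_force: 0.0
```

```bash
cat > top.py <<'E'
from h import *
c=grab('wrist','w1.png');P=cloud(c);z=c['range_z'];q=c['frame'].astype(int)
s=manip.read_state();print(s['clock'],s['eef_pos'],s['eef_rot'],s['joints'].round(2))
t=P[(z>0)&(abs(P[...,2]-110)<6)&(q.max(2)<100)&(np.hypot(P[...,0]-499,P[...,1]+443)<60)]
print(len(t),np.median(t[:,2]),t.mean(0),cv2.minAreaRect(t[:,:2].astype(np.float32)))
E
python3 top.py
```

```text
1.45 [ 499.55053616 -441.93630244  190.86267245] [ 3.14125444e+00 -2.21240783e-04  3.59711128e-01] [-0.78  0.58  1.16  0.    1.4   0.43]
4605 108.9396917765414 [ 503.06357755 -438.32911991  108.74961351] ((501.58837890625, -438.7858581542969), (69.4776382446289, 49.61258316040039), 20.595428466796875)
```

View pics/w1.png

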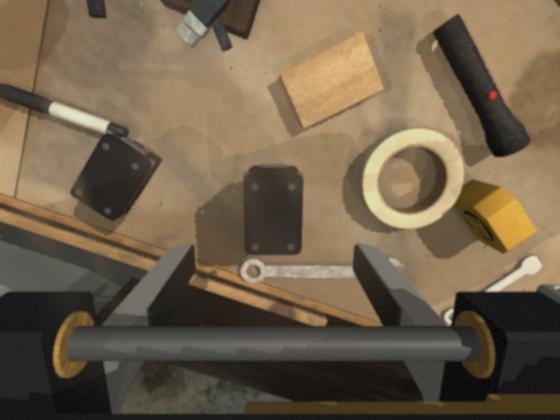

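The tall pack sits at (273,212), upright and centred between the fingers, and the measured centre agrees within about 3 mm. Next I descend and grip.

Call:
{"method": "servo_tool", "body": {"motion": [[[0.002,0.002,-0.07,0,0,0,0],[0.002,0.002,-0.14,0,0,0,0],[0.002,0.002,-0.21,0,0,0,0],[0.002,0.002,-0.276,0,0,0,0],[0.002,0.002,-0.276,0,0,0,0],[0.002,0.002,-0.276,0,0,0,0],[0.002,0.002,-0.276,0,0,0,1],[0.002,0.002,-0.276,0,0,0,1],[0.002,0.002,-0.276,0,0,0,1],[0.002,0.002,-0.276,0,0,0,1]]], "newtons": 40}}

```text
clock: 2.45
eef_pos: [500.1, -442.2, 53.2]
eef_rot: [3.141, -0.0, 0.358]
wrist_force: [-0.1, 0.1, -0.2]
finger_gap: 65.8
finger_force: 0.0
```

Call:
{"method": "servo_tool", "body": {"motion": [[[0,0,0,0,0,0,1],[0,0,0,0,0,0,1],[0,0,0,0,0,0,1],[0,0,0,0,0,0,1],[0,0,0,0,0,0,1]]], "newtons": 40}}

```text
clock: 2.95
eef_pos: [500.0, -441.9, 52.5]
eef_rot: [-3.141, 0.0, 0.358]
wrist_force: [-1.7, 1.4, 3.4]
finger_gap: 50.1
finger_force: 40.0
```

Call:
{"method": "servo_tool", "body": {"motion": [[[0,0,0.02,0,0,0,1],[0,0,0.1,0,0,0,1],[0,0,0.2,0,0,0,1],[0,0.1,0.28,0,0,0,1],[0,0.2,0.34,0,0,0,1],[0,0.2,0.34,0,0,0,1],[0,0.2,0.34,0,0,0,1]]]}}

```text
clock: 3.65
eef_pos: [500.8, -340.2, 225.4]
eef_rot: [3.138, -0.002, 0.361]
wrist_force: [0.4, -0.9, -3.4]
finger_gap: 49.7
finger_force: 40.0
```

```bash
cat > plan.py <<'E'
import sys
from h import *
from scipy.spatial.transform import Rotation as R
def plan(S,yaw,d,off=np.zeros(3)):
    """shift to put TCP at S + d*n, oriented along the socket (fractions of full scale)"""
    s=manip.read_state()
    xb=np.array([np.cos(yaw),np.sin(yaw),0]);yb=np.array([-xb[1],xb[0],0]);n=-.5*xb+.866*np.array([0,0,1])
    Y=-yb;Z=-n/np.linalg.norm(n);T=R.from_matrix(np.c_[np.cross(Y,Z),Y,Z])
    rv=(T*R.from_euler('xyz',s['eef_rot']).inv()).as_rotvec()
    print('clock',s['clock'],'shift',((S+d*n-s['eef_pos']+off)/500).round(4),'turn',(rv/np.pi).round(4), 'F',s['wrist_force'].round(1))
if __name__=='__main__':
    plan(np.array([510,-56.5,75]),-.017,100)
E
python3 plan.py
```

```text
clock 3.65 shift [-0.0815  0.5692 -0.1277] turn [ 0.0295 -0.1643 -0.1172] F [ 0.4 -0.9 -3.4]
```

Call:
{"method": "servo_tool", "body": {"motion": [[[-0.0815,0.569,-0.02,0.0295,-0.1643,-0.1172,1],[-0.0815,0.569,-0.02,0.0295,-0.1643,-0.1172,1],[-0.0815,0.569,-0.02,0.0295,-0.1643,-0.1172,1],[-0.0815,0.569,-0.02,0.0295,-0.1643,-0.1172,1],[-0.0815,0.569,-0.02,0.0295,-0.1643,-0.1172,1],[-0.0815,0.569,-0.08,0.0295,-0.1643,-0.1172,1],[-0.0815,0.569,-0.1277,0.0295,-0.1643,-0.1172,1],[-0.0815,0.569,-0.1277,0.0295,-0.1643,-0.1172,1],[-0.0815,0.569,-0.1277,0.0295,-0.1643,-0.1172,1],[-0.0815,0.569,-0.1277,0.0295,-0.1643,-0.1172,1]]]}}

```text
clock: 4.65
eef_pos: [459.9, -58.6, 159.8]
eef_rot: [-3.138, -0.523, -0.021]
wrist_force: [0.2, 0.5, -3.9]
finger_gap: 49.8
finger_force: 40.0
```

```bash
python3 plan.py; python3 - <<'E'
from h import *
ims=[]
for n in ['scene','side','wrist']:
    c=grab(n); np.savez('/tmp/2'+n,P=cloud(c),f=c['frame'],z=c['range_z'],T=c['cam_to_world'],v=c['vfov'],c=[c['cx'],c['cy']])
    f=c['frame'][:,:,::-1]
    ims.append(cv2.resize(f[60:270,130:410] if n!='wrist' else f,(400,300)))
cv2.imwrite('pics/c.png',np.vstack([np.hstack(ims[:2]),np.hstack([ims[2],0*ims[2]])]))
E
```

```text
clock 4.65 shift [0.0001 0.0059 0.0036] turn [-0.0011 -0.0003  0.0007] F [ 0.2  0.5 -3.9]
```

View pics/c.png

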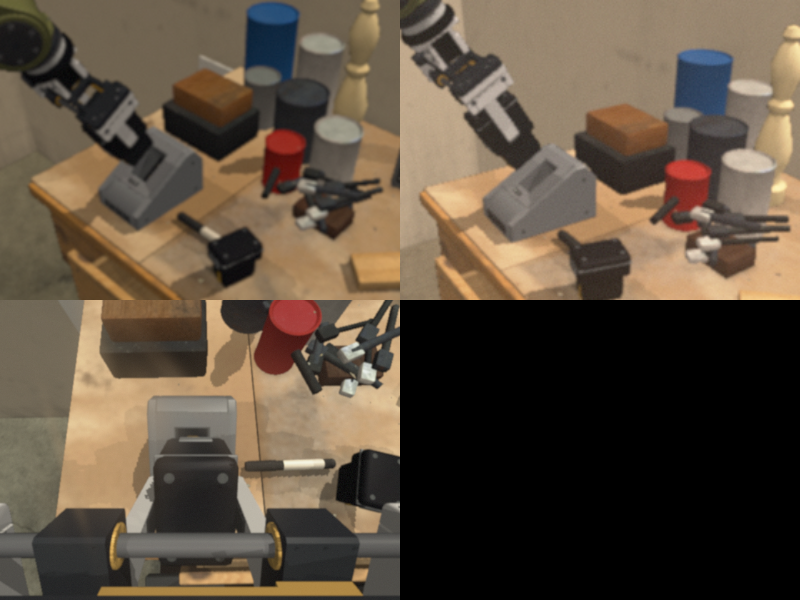

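The pack (wrist view, 195,490) is held squarely over the slope, with the slot's upper edge visible at (193,433). I'll measure pack and charger in the same wrist cloud so that calibration errors cancel.

```bash
cat > rel.py <<'E'
from h import *
def frame(yaw):
    xb=np.array([np.cos(yaw),np.sin(yaw),0]);yb=np.array([-xb[1],xb[0],0]);n=-.5*xb+.866*np.array([0,0,1]);return np.c_[np.cross(yb,n),yb,n]
S=np.array([510,-56.5,75]);F=frame(-.017)
def rep(n,P,z,f,held=True):
    L=(P-S)@F; ok=z>0; dark=f.max(2)<80
    near=ok&(abs(L[...,1])<75)&(abs(L[...,0])<110)
    face=near&(abs(L[...,2])<7)&(P[...,2]>25)&~dark
    q=L[face]; A=np.c_[q[:,:2],np.ones(len(q))]
    for _ in range(3):
        c=np.linalg.lstsq(A,q[:,2],rcond=None)[0]; m=abs(A@c-q[:,2])<2; A,q=A[m],q[m]
    print(n,'face',len(q),'plane z=%.4fx%+.4fy%+.2f'%tuple(c),'x',np.percentile(q[:,0],[.5,99.5]).round(1),'y',np.percentile(q[:,1],[.5,99.5]).round(1))
    # side edges per slope slab (robust)
    ys=[np.percentile(q[(q[:,0]>a)&(q[:,0]<a+10)][:,1],[1,99]) for a in range(-80,50,10) if ((q[:,0]>a)&(q[:,0]<a+10)).sum()>40]
    print('  y edges',np.round(ys,1).tolist())
    zt=np.median(L[near&dark&(L[...,2]>60)&(abs(L[...,0])<50)][:,2]) if held else 0
    if held:
        for hh in [None]:
            t=L[near&dark&(abs(L[...,2]-157)<6)&(abs(L[...,1])<45)&(abs(L[...,0])<50)]
            if len(t)>100:print('  top',len(t),np.median(t[:,2]),cv2.minAreaRect(t[:,:2].astype(np.float32)))
            A=np.c_[t[:,:2],np.ones(len(t))];print('  top tilt',np.linalg.lstsq(A,t[:,2],rcond=None)[0])
if __name__=='__main__':
  for n in ['wrist','scene','side']:
    d=np.load(f'/tmp/2{n}.npz'); rep(n,d['P'],d['z'],d['f'].astype(int))
  # hole in initial images: dark/below-plane region
  for n in ['scene','side']:
    d=np.load(f'/tmp/{n}.npz');P,z=d['P'],d['z']; rep(n+'0',P,z,d['f'].astype(int),False)
    # back-project every pixel ray on face plane: origin cam
    T=manip.camera(n); h,w=z.shape; f=h/2/np.tan(np.radians(T['vfov'])/2); M=np.array(T['cam_to_world'])
    v,u=np.mgrid[:h,:w]; D=np.stack([(u-T['cx'])/f,(v-T['cy'])/f,np.ones_like(z)],-1)@M[:3,:3].T; o=M[:3,3]
    k=((S-o)@F[:,2])/(D@F[:,2]); X=(o+D*k[...,None]-S)@F
    g=d['f'].astype(int).max(2)
    hole=(abs(X[...,0])<45)&(abs(X[...,1])<35)
    L=(P-S)@F; deep=(hole&(z>0)&(L[...,2]<-5))
    p=X[deep][:,:2]; print(' deep',len(p),np.percentile(p,[2,98],axis=0).round(1).tolist() if len(p) else '')
E
python3 rel.py
```

```text
wrist face 4444 plane z=-0.0171x-0.0042y-0.49 x [-14.1  51.5] y [-50.1  56.5]
  y edges [[-49.9, 56.4], [-49.7, 56.4], [-49.6, 56.7], [-49.7, 55.8], [-49.4, 55.8], [-49.6, 55.6]]
  top 12662 154.92773141765178 ((0.12542343139648438, -2.0015640258789062), (52.76183319091797, 71.4943618774414), 88.95879364013672)
  top tilt [-1.39060873e-02  1.78752886e-03  1.54954021e+02]
scene face 1047 plane z=0.0024x-0.0006y-1.09 x [-87.4  49.8] y [-53.3  54.2]
  y edges [[-52.9, 54.3], [-52.7, 52.6], [-51.7, 52.9], [-52.4, 53.1], [-52.6, 53.1], [-53.0, 52.7], [-53.1, 21.5], [-51.4, 47.6]]
  top tilt [3.81011523e-01 5.10421481e-03 1.66538104e+02]
side face 1187 plane z=0.0008x+0.0032y+0.66 x [-89.3  50.3] y [-54.2  55. ]
  y edges [[-52.1, 52.8], [-54.1, 51.8], [-52.9, 54.3], [-51.9, 52.1], [-51.9, 54.9], [-53.9, 53.6], [-52.1, 50.9], [-52.9, 49.6], [-53.6, 47.4], [-53.2, 48.9], [-53.7, 44.5], [-53.4, 49.8], [-50.5, 51.8]]
  top 175 156.21625276126866 ((-2.3641834259033203, -19.66946029663086), (38.13702392578125, 74.24101257324219), 68.58015441894531)
  top tilt [6.50207854e-03 1.03013233e-01 1.57640435e+02]
scene0 face 1253 plane z=0.0014x-0.0005y-1.06 x [-87.2  50. ] y [-53.6  54.3]
  y edges [[-53.5, 53.0], [-52.3, 53.1], [-50.8, 54.0], [-52.9, 50.9], [-52.4, 54.0], [-51.8, 54.0], [-52.5, 53.6], [-52.3, 53.4], [-54.7, 53.1], [-52.2, 52.3], [-53.2, 52.2], [-52.6, 52.1], [-51.4, 52.8]]
 deep 288 [[-31.0, -19.9], [25.6, 15.7]]
side0 face 1225 plane z=0.0017x+0.0029y+0.63 x [-88.2  51. ] y [-54.4  53.8]
  y edges [[-52.8, 54.2], [-53.1, 52.5], [-52.5, 53.2], [-51.6, 53.9], [-54.1, 53.5], [-52.1, 51.7], [-52.1, 52.4], [-53.6, 49.4], [-53.4, 50.7], [-53.3, 51.4], [-54.5, 52.8], [-54.8, 53.0], [-54.5, 52.9]]
 deep 216 [[-29.7, -17.2], [26.1, 14.7]]
```

```bash
cat > rect.py <<'E'
from rel import *
def rect(n,frame=None,r=60,sc=4):
    c=manip.camera(n); f=210/np.tan(np.radians(c['vfov'])/2); M=np.array(c['cam_to_world'])
    g=np.arange(-r,r,1/sc); Xs=g[::-1][:,None]+0*g[None]; Ys=-g[None]+0*Xs   # up = +x upslope, left = +y
    W=S+Xs[...,None]*F[:,0]+Ys[...,None]*F[:,1]; C=(W-M[:3,3])@M[:3,:3]
    u=C[...,0]/C[...,2]*f+c['cx'];v=C[...,1]/C[...,2]*f+c['cy']
    im=cv2.remap((frame if frame is not None else c['frame'])[:,:,::-1].copy(),u.astype(np.float32),v.astype(np.float32),cv2.INTER_CUBIC)
    for k in range(-r,r,10):
        p=int((r-k)*sc); t=6 if k%50 else 14
        im[p,:t]=(0,0,255); im[:t,p]=(0,0,255)
    return im
if __name__=='__main__':
    o=[rect('scene',np.load('/tmp/scene.npz')['f']),rect('side',np.load('/tmp/side.npz')['f']),rect('wrist')]
    s=manip.read_state();print(s['eef_pos'],((s['eef_pos']-S)@F).round(2))
    cv2.imwrite('pics/d.png',cv2.resize(np.hstack(o),(800,267)))
    gray=[cv2.cvtColor(i,cv2.COLOR_BGR2GRAY).astype(float) for i in o]
    def edges(p,g): # strongest gradients
        d=np.gradient(cv2.GaussianBlur(p[None],(0,0),4)[0]); return [(round(60-i/4,1),round(d[i],1)) for i in range(8,len(d)-8) if abs(d[i])>.8 and abs(d[i])==abs(d[i-8:i+9]).max()]
    for n,g in zip(['scene','side','wrist'],gray):
        print(n,'across y (x -15..15)',edges(g[180:300].mean(0),0)); print('  (x 18..26)',edges(g[136:168].mean(0),0)); print('  along x (y -12..12)',edges(g[:,192:288].mean(1),0))
E
python3 rect.py
```

```text
Traceback (most recent call last):
  File "rect.py", line 13, in <module>
    o=[rect('scene',np.load('/tmp/scene.npz')['f']),rect('side',np.load('/tmp/side.npz')['f']),rect('wrist')]
       ~~~~^^^^^^^^^^^^^^^^^^^^^^^^^^^^^^^^^^^^^^^^
  File "rect.py", line 10, in rect
    im[p,:t]=(0,0,255); im[:t,p]=(0,0,255)
    ~~^^^^^^
IndexError: index 480 is out of bounds for axis 0 with size 480
```

```bash
sed -i 's/range(-r,r,10)/range(-r+10,r,10)/' rect.py; python3 rect.py
```

```text
[459.2759989  -57.57677855 158.71971008] [-2.04 -1.94 97.85]
scene across y (x -15..15) [(52.8, np.float64(-1.4)), (19.0, np.float64(-1.2)), (-12.0, np.float64(-1.2)), (-19.5, np.float64(2.6)), (-55.5, np.float64(-1.3))]
  (x 18..26) [(53.0, np.float64(-1.2)), (19.0, np.float64(-1.6)), (-19.5, np.float64(2.4)), (-55.5, np.float64(-1.3))]
  along x (y -12..12) [(30.2, np.float64(-2.2)), (-30.0, np.float64(1.8)), (-37.8, np.float64(-1.3)), (-45.2, np.float64(1.2))]
side across y (x -15..15) [(54.0, np.float64(-0.9)), (20.5, np.float64(-1.0)), (-17.5, np.float64(1.5)), (-54.0, np.float64(-1.1))]
  (x 18..26) [(20.5, np.float64(-1.4)), (-18.2, np.float64(1.8)), (-54.5, np.float64(-1.3))]
  along x (y -12..12) [(31.8, np.float64(-2.5)), (25.2, np.float64(0.8)), (-28.5, np.float64(1.5)), (-35.2, np.float64(-1.3)), (-44.0, np.float64(1.7))]
wrist across y (x -15..15) [(40.2, np.float64(-1.0)), (-42.2, np.float64(1.2)), (-50.5, np.float64(2.2))]
  (x 18..26) [(56.5, np.float64(-2.5)), (23.2, np.float64(-2.6)), (-18.2, np.float64(2.7)), (-51.0, np.float64(1.5))]
  along x (y -12..12) [(49.8, np.float64(-1.7)), (30.2, np.float64(-4.3)), (19.0, np.float64(3.5)), (12.0, np.float64(-6.7)), (-3.5, np.float64(4.1)), (-6.5, np.float64(-4.3)), (-13.5, np.float64(1.0))]
```

View pics/d.png

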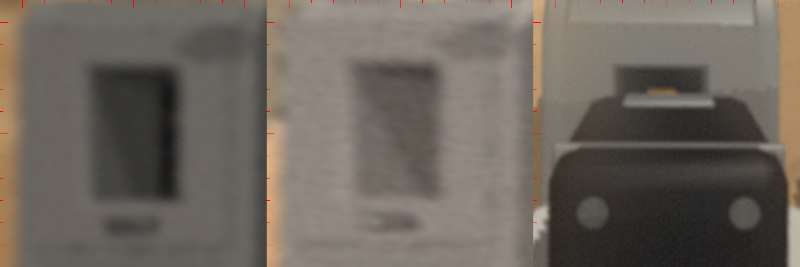

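The rectified hole is centred at about (0,0) in scene, (1.6,1.2) in side and (0,2.5) in wrist coordinates. I'll aim at TCP (0.6,1.7) in the socket frame and stop with the plug tip about 4 mm off the face.

Call:
{"method": "servo_tool", "body": {"motion": [[[0.0156,0.0064,-0.0224,0,0,0,1],[0.0306,0.0064,-0.0454,0,0,0,1],[0.0456,0.0064,-0.0684,0,0,0,1],[0.0456,0.0064,-0.0684,0,0,0,1],[0.0456,0.0064,-0.0684,0,0,0,1]]]}}

```text
clock: 5.6
eef_pos: [481.9, -54.3, 124.5]
eef_rot: [-3.137, -0.521, -0.02]
wrist_force: [0.7, -0.4, -3.4]
finger_gap: 49.7
finger_force: 40.0
```

```bash
python3 - <<'E'
from rect import *
ims=[]
for n,(a,b) in {'scene':((100,190),(185,305)),'side':((110,200),(170,290)),'wrist':((120,260),(170,357))}.items():
    f=grab(n)['frame'][a[0]:a[1] if a[1]>a[0] else None,:][:, :]
    c=manip.camera(n)['frame'][:,:,::-1]; ims.append(cv2.resize(c[a[0]:b[0]+a[1]-a[1] if 0 else b[0]+60,a[1]-60 if n!='wrist' else a[1]:b[1]+60],(266,300),interpolation=cv2.INTER_CUBIC)) if 0 else ims.append(c)
o=[ims[0][100:230,180:310],ims[1][100:230,150:280],ims[2][100:400,150:450]]
cv2.imwrite('pics/e.png',np.hstack([cv2.resize(i,(266,266),interpolation=cv2.INTER_CUBIC) for i in o]))
s=manip.read_state();print(s['clock'],((s['eef_pos']-S)@F).round(2),s['wrist_force'].round(1),s['eef_rot'])
E
```

```text
5.9 [ 0.73  1.67 57.17] [-0.7  0.2 -3.7] [-3.13724881 -0.52213438 -0.01981551]
```

View pics/e.png

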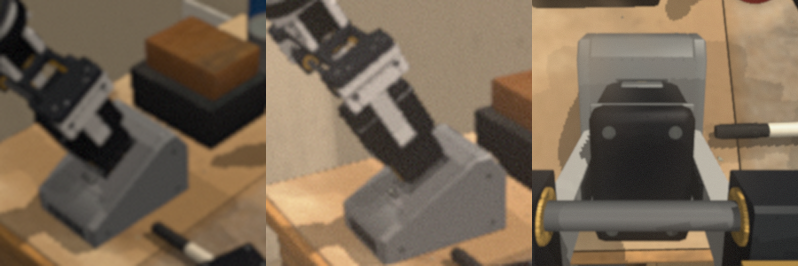

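The plug tip is at the mouth, and in the wrist view the pack (centre ~643) is in line with the charger (centre ~642). I'll insert slowly and watch the force.

Call:
{"method": "servo_tool", "body": {"motion": [[[0.003,0,-0.0052,0,0,0,1],[0.006,0,-0.0104,0,0,0,1],[0.009,0,-0.0156,0,0,0,1],[0.012,0,-0.0208,0,0,0,1],[0.012,0,-0.0208,0,0,0,1]]]}}

```text
clock: 6.4
eef_pos: [487.9, -54.2, 113.4]
eef_rot: [-3.137, -0.52, -0.02]
wrist_force: [0.6, 0.1, -4.7]
finger_gap: 49.7
finger_force: 40.0
```

Call:
{"method": "servo_tool", "body": {"motion": [[[0.004,0,-0.0069,0,0,0,1],[0.008,0,-0.0139,0,0,0,1],[0.012,0,-0.0208,0,0,0,1],[0.016,0,-0.0277,0,0,0,1],[0.02,0,-0.0346,0,0,0,1],[0.02,0,-0.0346,0,0,0,1]]]}}

```text
clock: 7.0
eef_pos: [498.0, -54.2, 96.0]
eef_rot: [-3.137, -0.52, -0.02]
wrist_force: [-2.1, 0.3, -7.5]
finger_gap: 49.6
finger_force: 40.0
```

```bash
python3 -c "
from rel import *
s=manip.read_state();print(s['clock'],((s['eef_pos']-S)@F).round(2),(s['wrist_force']@F).round(1),s['moment'].round(2),s['eef_rot'])"
```

```text
7.0 [ 0.09  2.06 24.22] [-5.6  0.3 -5.4] [0.11 1.37 0.  ] [-3.1368224  -0.52044568 -0.01992121]
```

Light contact: about 3.6 N pushing down the slope. I'll shift 1 mm that way and go on.

Call:
{"method": "servo_tool", "body": {"motion": [[[-0.0017,0,-0.001,0,0,0,1],[0.0023,0,-0.0079,0,0,0,1],[0.0063,0,-0.0149,0,0,0,1],[0.0083,0,-0.0183,0,0,0,1],[0.0083,0,-0.0183,0,0,0,1],[0.0083,0,-0.0183,0,0,0,1]]]}}

```text
clock: 7.6
eef_pos: [502.3, -54.3, 87.6]
eef_rot: [-3.137, -0.522, -0.02]
wrist_force: [0.3, -0.4, -4.2]
finger_gap: 49.7
finger_force: 40.0
```

```bash
cat > st.py <<'E'
from rel import *
s=manip.read_state();print(s['clock'],((s['eef_pos']-S)@F).round(2),(s['wrist_force']@F).round(1),s['moment'].round(2),s['eef_rot'])
E
python3 st.py
```

```text
7.6 [-0.36  2.03 14.78] [-1.9 -0.4 -3.7] [0.07 0.68 0.01] [-3.13709319 -0.52160654 -0.0199098 ]
```

Call:
{"method": "servo_tool", "body": {"motion": [[[0.001,0,-0.0017,0,0,0,1],[0.002,0,-0.0035,0,0,0,1],[0.0025,0,-0.0043,0,0,0,1],[0.0025,0,-0.0043,0,0,0,1]]]}}

```text
clock: 8.0
eef_pos: [503.3, -54.3, 85.9]
eef_rot: [-3.137, -0.522, -0.02]
wrist_force: [-13.6, 2.5, 11.0]
finger_gap: 49.8
finger_force: 40.0
```

```bash
python3 st.py
```

```text
8.0 [-0.34  2.11 12.83] [-6.3  2.2 16.4] [-0.02  1.28 -0.14] [-3.13712991 -0.52187548 -0.01963575]
```

Shoulder contact: about 20 N along the socket axis at a depth of 12.8 mm against the expected 12.5. Next: release, then retract along the axis.

Call:
{"method": "servo_tool", "body": {"motion": [[[0,0,0,0,0,0,0],[0,0,0,0,0,0,0],[0,0,0,0,0,0,0],[0,0,0,0,0,0,0],[0,0,0,0,0,0,0],[0,0,0,0,0,0,0]]]}}

```text
clock: 8.6
eef_pos: [503.5, -54.3, 85.4]
eef_rot: [-3.137, -0.521, -0.02]
wrist_force: [1.0, -0.8, -0.6]
finger_gap: 92.7
finger_force: 0.0
```

Call:
{"method": "servo_tool", "body": {"motion": [[[-0.02,0,0.0346,0,0,0,0],[-0.05,0,0.0866,0,0,0,0],[-0.09,0,0.156,0,0,0,0],[-0.13,0,0.225,0,0,0,0],[-0.13,0,0.225,0,0,0,0],[-0.13,0,0.225,0,0,0,0]]]}}

```text
clock: 9.2
eef_pos: [438.6, -54.4, 198.4]
eef_rot: [-3.138, -0.523, -0.02]
wrist_force: [0.2, 0.2, 0.4]
finger_gap: 93.8
finger_force: 0.0
```

```bash
python3 - <<'E'
from rel import *
ims=[]
for n in ['scene','side','wrist']:
    c=grab(n);P=cloud(c);z=c['range_z'];f=c['frame'].astype(int);ims.append(c['frame'][:,:,::-1])
    L=(P-S)@F
    t=L[(z>0)&(f.max(2)<90)&(abs(L[...,2]-70)<8)&(abs(L[...,0])<45)&(abs(L[...,1])<40)]
    q=L[(z>0)&(f.max(2)>90)&(abs(L[...,2])<6)&(abs(L[...,0])<90)&(abs(L[...,1])<50)&(P[...,2]>25)]
    for nm,a in [('top',t),('face',q)]:
        A=np.c_[a[:,:2],np.ones(len(a))];print(n,nm,len(a),np.linalg.lstsq(A,a[:,2],rcond=None)[0].round(4),np.median(a,0).round(1))
o=[ims[0][90:240,170:320],ims[1][90:240,140:290],ims[2]]
cv2.imwrite('pics/f.png',np.hstack([cv2.resize(i,(w,266),interpolation=cv2.INTER_CUBIC) for i,w in zip(o,(222,222,355))]))
s=manip.read_state();print(s['clock'],s['wrist_force'].round(1))
E
```

```text
scene top 495 [9.00000e-04 5.88000e-02 6.89838e+01] [-1.9 -5.7 69. ]
scene face 329 [-0.0075 -0.0128 -1.9174] [ 28.6 -31.8  -1.3]
side top 471 [3.40000e-03 1.12500e-01 7.07537e+01] [ -0.4 -10.6  70.8]
side face 1094 [-0.0078 -0.0081  0.1322] [-44.1 -21.3   0.7]
wrist top 5046 [-1.16000e-02 -1.60000e-03  6.91135e+01] [ 3.7  3.4 69.4]
wrist face 5388 [-6.9000e-03  6.0000e-04 -1.0797e+00] [ 21.  -28.5  -0.9]
9.35 [-0.  0. -0.]
```

View pics/f.png

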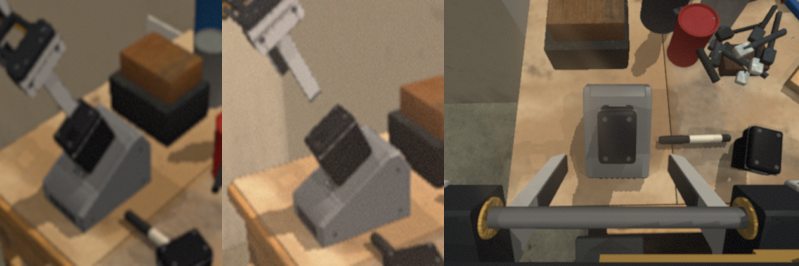

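The pack is seated. Its top is 70 mm above the face and parallel to it (wrist image ~617,135), the short pack is untouched at (760,150), and the gripper is clear.

```bash
python3 -c "
from cell import manip
print(manip.sign_off())"
```

```text
the job is handed in; nothing more can be done
None
```

The tall pack is plugged fully home in the sloping socket with its shoulder flat on the face and the gripper clear, the short pack was left standing, and the job was handed in at about 9.4 s.

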